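Find the worn vibration mount and push its tag down

ROBOT

A 6-joint arm with a two-finger parallel gripper is mounted at the origin on a cart in front of the work surface, level with it; the furniture and walls round the work are solid. World frame = base frame: x ahead of the robot, y to its left, z up, the work surface at z = 0. Lengths are in m, angles in rad, forces in N, time in s.
With the tool pointing down it reaches from about 0.375 to 0.75 m from the base axis. Payload 9 kg.
Tool frame: the origin (TCP) lies midway between the tips of the shut fingers; the grasp point (between the pads) lies 19 mm behind it; z points along the fingers, y is the line along which they close (so a half turn about z gives the same grasp; the last joint's range is limited). The gripper opens to 85 mm and grips with 20 to 120 N. Pads are 22 mm wide; open, the fingers measure 114 mm over their backs; the gripper's body (76 mm by 85 mm) begins 54 mm behind the grasp point. The pads swing forward as they close: fully open they stand 13 mm farther back than shut.
Start: joints at [-0.218, 0.104, 0.097, 1.564, 0, 1.353], TCP at [0.6, 0, 0.231] pointing down, gripper open.
Joint ranges: [-2.99, 2.99], [-0.84, 1.86], [-1.1, 1.16], [-1.84, 2.11], [-1.51, 1.56], [-3.14, 3.14]. Speed limits (rad/s): [2.22, 2.22, 2.57, 3.14, 3.14, 3.14].

INTERFACE

Orientations are given as [roll, pitch, yaw] about the fixed x, y, z axes, in that order (R = Rz(yaw) Ry(pitch) Rx(roll)).
In Python, from station import sense, read_camera, finish_job, search_frame, masks_of, pinpoint gives the robot as it stands. The module is installed in compiled form; this text tells all that it offers.
- The arm moves only by the tool move_arm, never from a script. Its argument "deltas" is a list that holds one entry, the list of rows, each a list of 5 numbers: the closure in counts, from 0 (fully open) to 255 (shut), then the shift along the tool's x, y, z in mm, then the turn about the tool's z in rad. A call has 1 to 12 rows; each row is the pose to reach, as a shift and turn from the pose commanded when the call began, along the tool's axes at that moment; what a row does not reach only later rows make up. A row lasts 1/10 s, in which the tool goes at most 50 mm and 8.59 degrees, less where a joint would pass 70% of its speed; a pose out of reach is approached as far as the arm can. A call with a gripper value outside its range is refused whole. The fingers move at their own pace and stop on an object; the grip force is fixed at half the most. Time passes only in rows, so rows that repeat a pose let the fingers close. It gives the time, the measured TCP pose, the force, the opening and the grip force at its end, in the units of the state.
- sense(): the state, without advancing time (a new reading comes with each control period).
- read_camera(name): name is "scene" or "side" or "wrist"; returns a dict with "color" (420x560x3 uint8, blue, green, red), "z_map" (420x560 float32, m along the optical axis (not along the pixel's ray), 0 where there is no reading), "camera_matrix" (3x3 intrinsics, pixels), "R" (3x3) and "t" (3): a world point X has camera coordinates R X + t. Camera axes: x right, y down, z forward; pixel columns grow to the right and rows downward; lengths in m; the calibration is good to about 2 mm. A picture is of the moment at which its call begins.
- finish_job(): hands the job in; it is judged then, once.
Trained networks look in a picture, given as the dict that the camera call returned (one of the last four; its "shot" number tells which), for a name from the list of things; names that differ only in an ending like _2 or _b are one class to them, and where a whole thing is asked for, a point or a joint stands for the part that bears it (a point fixed in the world has none). Each returns a list of dicts, best first, with "confidence" (0 to 1); they miss things now and then, are a little off and sometimes report something else, mostly with a low value. They report only what shows in the picture. A call takes as long as a camera call.
- search_frame(picture, label): "centre" ([x, y, z] in m, in the coordinates of the camera as it stood for that picture, good to about 4 mm: the middle of the surface that is visible of it).
- masks_of(picture, label): "region" (420x560 bool, what is visible of it).
- pinpoint(picture, label): "centre" ([x, y, z] in m, in the coordinates of the camera as it stood for that picture, good to about 4 mm: a listed point, or the origin of a listed thing).
The state is a dict: "t": time; "qpos": joint angles; "qvel": joint speeds; "effort": joint torques, N m; "tool_pos": TCP position; "orientation": TCP orientation; "contact_force": force on the tool from outside, world axes, zero at the start; "wrist_torque": the same for the moment, N m; "opening": finger opening in m; "gripper_force": force on a finger pad.
Only numpy, scipy, OpenCV 4.12 (cv2) and the standard library are available. Lean on these libraries where they do the work, as an engineer would, in place of code of your own. Each camera call takes 0.05 s, during which the arm holds its last target. There are 200 camera calls.

TASK

Three spring mounts for the balance table stand on the checking board. With closed fingertips press each round pad down a few millimetres and let it up again, going from the left one to the right one, to feel which is the softest; then push the white tag in front of the softest mount all the way down, to mark it for replacement. Leave the other two tags up, do not pick up or disturb anything else, and finish clear of everything.

Things in the scene. Friction and masses are not known exactly. Their poses are not given: they have to be found in the camera images.
- board: Flat aluminium board, 190 (x) x 310 (y) x 8 mm, fixed on the worktop and carrying the three mounts. Origin on its underside; x points away from the robot, y to the left along the row of mounts, z up. The mounts stand in a row at y = +95 (left), 0 (middle) and -95 mm (right), x = 0, in the board's frame; their tags lie at x = -67 mm.
- mount_1: One of three look-alike spring mounts fixed on the board: steel foot 68 mm across, 11 mm high, a coil spring, a black round pad on top, and a grey tag holder (24 x 36 x 20 mm) on a short arm in front of the pad, towards the robot; pad, arm and holder ride on the spring as one. Origin on the board's top face on the pad's axis; axes as the board's. Which mount stands where is drawn anew each time.
- pad_1_top (a point): Centre of the upper face of the pad of mount_1: black round puck, 48 mm across, 58 mm above the worktop at rest. It moves only straight down, up to 14 mm, and springs back. The first 0.8 N or so only overcomes the preload (same for all). Stiffness is about 0.4 N/mm on one mount, 0.9 on another and 1.6 on the third; which is which must be felt.
- pad_1 (a joint): How far the pad of mount_1 is pressed down, m: 0 at rest, 0.014 at its stop.
- tag_1_top (a point): Centre of the upper face of the tag of mount_1: white T-shaped tab, its cap 16 (x) x 28 (y) x 4 mm, standing out of the grey holder 67 mm in front of the pad's centre (towards the robot). Upper face 60 mm above the worktop when up; once pushed in, 49 mm when let go, and down to 35 mm while the pad is held at its own stop.
- tag_1 (a joint): How far the tag of mount_1 is pushed into its holder, m: 0 to 0.001 at the start (up), 0.011 all the way down, its cap on the holder. It slides straight down against about 4 N of friction and stays where it is left. The holder rides on the spring: the pad sinks too while the tag is pushed, and both come up together when let go.
- mount_2: One of three look-alike spring mounts fixed on the board: steel foot 68 mm across, 11 mm high, a coil spring, a black round pad on top, and a grey tag holder (24 x 36 x 20 mm) on a short arm in front of the pad, towards the robot; pad, arm and holder ride on the spring as one. Origin on the board's top face on the pad's axis; axes as the board's. Which mount stands where is drawn anew each time.
- pad_2_top (a point): Centre of the upper face of the pad of mount_2: black round puck, 48 mm across, 58 mm above the worktop at rest. It moves only straight down, up to 14 mm, and springs back. The first 0.8 N or so only overcomes the preload (same for all). Stiffness is about 0.4 N/mm on one mount, 0.9 on another and 1.6 on the third; which is which must be felt.
- pad_2 (a joint): How far the pad of mount_2 is pressed down, m: 0 at rest, 0.014 at its stop.
- tag_2_top (a point): Centre of the upper face of the tag of mount_2: white T-shaped tab, its cap 16 (x) x 28 (y) x 4 mm, standing out of the grey holder 67 mm in front of the pad's centre (towards the robot). Upper face 60 mm above the worktop when up; once pushed in, 49 mm when let go, and down to 35 mm while the pad is held at its own stop.
- tag_2 (a joint): How far the tag of mount_2 is pushed into its holder, m: 0 to 0.001 at the start (up), 0.011 all the way down, its cap on the holder. It slides straight down against about 4 N of friction and stays where it is left. The holder rides on the spring: the pad sinks too while the tag is pushed, and both come up together when let go.
- mount_3: One of three look-alike spring mounts fixed on the board: steel foot 68 mm across, 11 mm high, a coil spring, a black round pad on top, and a grey tag holder (24 x 36 x 20 mm) on a short arm in front of the pad, towards the robot; pad, arm and holder ride on the spring as one. Origin on the board's top face on the pad's axis; axes as the board's. Which mount stands where is drawn anew each time.
- pad_3_top (a point): Centre of the upper face of the pad of mount_3: black round puck, 48 mm across, 58 mm above the worktop at rest. It moves only straight down, up to 14 mm, and springs back. The first 0.8 N or so only overcomes the preload (same for all). Stiffness is about 0.4 N/mm on one mount, 0.9 on another and 1.6 on the third; which is which must be felt.
- pad_3 (a joint): How far the pad of mount_3 is pressed down, m: 0 at rest, 0.014 at its stop.
- tag_3_top (a point): Centre of the upper face of the tag of mount_3: white T-shaped tab, its cap 16 (x) x 28 (y) x 4 mm, standing out of the grey holder 67 mm in front of the pad's centre (towards the robot). Upper face 60 mm above the worktop when up; once pushed in, 49 mm when let go, and down to 35 mm while the pad is held at its own stop.
- tag_3 (a joint): How far the tag of mount_3 is pushed into its holder, m: 0 to 0.001 at the start (up), 0.011 all the way down, its cap on the holder. It slides straight down against about 4 N of friction and stays where it is left. The holder rides on the spring: the pad sinks too while the tag is pushed, and both come up together when let go.
- stain_jar: Bystander: loose white screw-cap jar, 60 mm across, 76 mm high, left of the board. Origin at the centre of its underside.
- petri_dish: Bystander: loose clear round dish, 57 mm across, 14 mm high, right of the board. Origin at the centre of its underside.
- green_box: Bystander: loose green carton, 55 x 75 mm, 85 mm high, beyond the left end of the board. Origin at the centre of its underside.

How it is judged:
On the way, in this order (a step that is already met when the one before it is completed fails the run):
1. the left pad is pressed down at least 1 mm, all tags still up (value of joint each of tag_1, tag_2, tag_3 below 0.004 m and ((y of mount_1 in the frame of board between 0.05 and 0.15 m and value of joint pad_1 above 0.001 m) or (y of mount_2 in the frame of board between 0.05 and 0.15 m and value of joint pad_2 above 0.001 m) or (y of mount_3 in the frame of board between 0.05 and 0.15 m and value of joint pad_3 above 0.001 m))), for 0.1 s.
2. then the middle pad is pressed down at least 1 mm, all tags still up (value of joint each of tag_1, tag_2, tag_3 below 0.004 m and ((y of mount_1 in the frame of board between -0.05 and 0.05 m and value of joint pad_1 above 0.001 m) or (y of mount_2 in the frame of board between -0.05 and 0.05 m and value of joint pad_2 above 0.001 m) or (y of mount_3 in the frame of board between -0.05 and 0.05 m and value of joint pad_3 above 0.001 m))), for 0.1 s.
3. then the right pad is pressed down at least 1 mm, all tags still up (value of joint each of tag_1, tag_2, tag_3 below 0.004 m and ((y of mount_1 in the frame of board between -0.15 and -0.05 m and value of joint pad_1 above 0.001 m) or (y of mount_2 in the frame of board between -0.15 and -0.05 m and value of joint pad_2 above 0.001 m) or (y of mount_3 in the frame of board between -0.15 and -0.05 m and value of joint pad_3 above 0.001 m))), for 0.1 s.
4. then the tag of the softest mount is pushed down (told by its pad, which gives 6 mm under less than 5 N, or 10 mm under less than 7.5 N, while the tag is pushed; no other pad can) (((value of joint tag_1 above 0.009 m and value of joint each of tag_2, tag_3 below 0.004 m and ((value of joint pad_1 above 0.006 m and contact force between anything else and mount_1 below 5 N) or (value of joint pad_1 above 0.01 m and contact force between anything else and mount_1 below 7.5 N)) and contact force between anything else and mount_1 above 1 N) or (value of joint tag_2 above 0.009 m and value of joint each of tag_1, tag_3 below 0.004 m and ((value of joint pad_2 above 0.006 m and contact force between anything else and mount_2 below 5 N) or (value of joint pad_2 above 0.01 m and contact force between anything else and mount_2 below 7.5 N)) and contact force between anything else and mount_2 above 1 N) or (value of joint tag_3 above 0.009 m and value of joint each of tag_1, tag_2 below 0.004 m and ((value of joint pad_3 above 0.006 m and contact force between anything else and mount_3 below 5 N) or (value of joint pad_3 above 0.01 m and contact force between anything else and mount_3 below 7.5 N)) and contact force between anything else and mount_3 above 1 N))), for 0.02 s.
At the end, for the whole second after the job is handed in: The softest mount's tag is pushed down more than 9 of its 11 mm, the other two tags less than 4 mm, all pads are up again (within 1.5 mm), and the jar, dish and carton stand upright within 20 mm of where they stood (((value of joint tag_1 above 0.009 m and value of joint each of tag_2, tag_3 below 0.004 m) or (value of joint tag_2 above 0.009 m and value of joint each of tag_1, tag_3 below 0.004 m) or (value of joint tag_3 above 0.009 m and value of joint each of tag_1, tag_2 below 0.004 m)) and value of joint each of pad_1, pad_2, pad_3 below 0.0015 m and distance of each of stain_jar, petri_dish, green_box from where it was at the start of the episode below 0.02 m and angle between each of stain_jar, petri_dish, green_box's own z axis and vertical below 0.15 rad); the robot touches nothing.
It fails at once if two tags are pushed down (4 mm or more) (value of joint each of tag_1, tag_2 above 0.004 m or value of joint each of tag_1, tag_3 above 0.004 m or value of joint each of tag_2, tag_3 above 0.004 m).
It fails at once if a bystander is lifted, carried, shifted by more than 20 mm or tipped (distance of any of stain_jar, petri_dish, green_box from where it was at the start of the episode above 0.02 m or angle between any of stain_jar, petri_dish, green_box's own z axis and vertical above 0.3 rad).
It also fails if it takes over 48 s, if anything falls off the work surface, if the arm or the gripper's body presses on something with over 40 N, if the wrist force passes 120 N, or if a joint passes its speed limit or range.

## Working session

There is one attempt and no reset: what is moved stays moved. The work goes in short steps, Python scripts to look and compute and a tool call to move; the robot and the scene stay as the last step left them, time stands still between calls to the robot, and variables do not carry over. Pictures are saved under pics/ and viewed, at most 10 in all, crops included, and the job is handed in when it is done.

Besides the shell and the picture viewer there is one more tool, called after "Request:" as name(argument=value, ...) on one line, values as JSON. move_arm: Moves the arm, as the interface text tells. Its arguments: {"type":"object","properties":{"deltas":{"type":"array","items":{"type":"array","items":{"type":"array","items":{"type":"number"}}}}},"required":["deltas"]}

```bash
mkdir -p pics
cat > h.py <<'E'
import numpy as np,cv2
from station import *
def w(p,c): return p["R"].T@(np.array(c)-p["t"])
E
python3 - <<'E'
from h import *
np.set_printoptions(precision=4,suppress=True)
s=sense();print(s["t"],s["tool_pos"],s["orientation"],s["contact_force"],s["opening"])
ims=[]
for n in("scene","side"):
    p=read_camera(n);cv2.imwrite(f"pics/{n}0.png",p["color"])
    for l in("pad_1_top","tag_1_top","board","stain_jar","petri_dish","green_box"):
        for d in pinpoint(p,l)[:4]: print(n,l,round(d["confidence"],2),w(p,d["centre"]))
E
```

```text
0.0 [0.5997 0.0001 0.2305] [-3.1403 -0.0003  1.5707] [-0.0786  0.4065  0.1486] 0.08578059932400595
scene pad_1_top 0.9 [ 0.5609 -0.0342  0.059 ]
scene tag_1_top 0.5 [ 0.4915 -0.0181  0.0594]
scene board 0.89 [ 0.5808  0.0586 -0.0026]
scene stain_jar 0.86 [ 0.5493  0.282  -0.0019]
scene petri_dish 0.74 [0.6534 0.2685 0.0022]
scene green_box 0.67 [ 0.6548  0.2659 -0.0007]
side pad_1_top 0.97 [ 0.5572 -0.0276  0.0584]
side tag_1_top 0.47 [ 0.495  -0.0234  0.0532]
side board 0.7 [ 0.5818  0.0586 -0.0013]
side board 0.44 [0.5343 0.1661 0.0578]
side stain_jar 0.88 [ 0.5482  0.2831 -0.0001]
side stain_jar 0.68 [0.5336 0.1709 0.0579]
side petri_dish 0.58 [ 0.5028 -0.1357 -0.0054]
side green_box 0.77 [0.6563 0.2714 0.0005]
```

View pics/scene0.png

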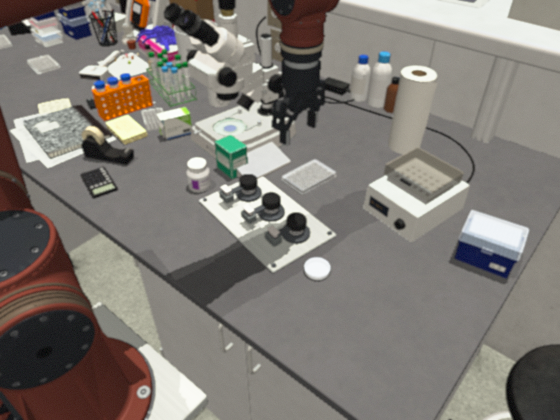

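The picture shows the board with three black pads at about pixels (248,185) left, (270,205) middle and (296,225) right. The jar is at (198,175), the carton at (232,155) and the dish at (317,268). Next I'll refine the positions with depth.

```bash
cat >> h.py <<'E'
def cloud(p):
    z=p["z_map"];v,u=np.indices(z.shape);K=p["camera_matrix"]
    c=np.stack([(u-K[0,2])/K[0,0]*z,(v-K[1,2])/K[1,1]*z,z],-1)
    X=(c-p["t"])@p["R"];X[z==0]=np.nan;return X
E
python3 - <<'E'
from h import *
np.set_printoptions(precision=4,suppress=True)
for n in("side","wrist"):
    p=read_camera(n);cv2.imwrite(f"pics/{n}1.png",p["color"]);X=cloud(p);g=p["color"].max(-1)
    if n=="wrist":
        for l in("pad_1_top","tag_1_top","board","petri_dish"):
            for d in pinpoint(p,l)[:4]: print(n,l,round(d["confidence"],2),w(p,d["centre"]))
    roi=(X[...,0]>.4)&(X[...,0]<.72)&(X[...,1]>-.12)&(X[...,1]<.24)
    for nm,m in (("pad",roi&(abs(X[...,2]-.058)<.005)&(g<90)),("tag",roi&(abs(X[...,2]-.059)<.005)&(g>140)),("holder?",roi&(abs(X[...,2]-.045)<.006))):
        k,lab,st,c=cv2.connectedComponentsWithStats(m.astype(np.uint8))
        for i in range(1,k):
            if st[i,4]>25:
                P=X[lab==i];print(n,nm,st[i,4],c[i],(P.min(0)+P.max(0))/2,np.median(P,0),np.ptp(P,axis=0))
    m=(X[...,0]>.4)&(X[...,0]<.75)&(X[...,1]>-.16)&(X[...,1]<.26)&(abs(X[...,2]-.008)<.003)&(g>130)
    m=cv2.morphologyEx(m.astype(np.uint8),cv2.MORPH_OPEN,np.ones((3,3)));P=X[m>0][:,:2]
    if len(P)>50: print(n,"board",cv2.minAreaRect(P.astype(np.float32)*1000))
E
```

```text
side pad 172 [274.314  212.0465] [ 0.5578 -0.0294  0.0575] [ 0.5576 -0.0277  0.0576] [0.0428 0.0437 0.0086]
side pad 195 [254.8718 234.7385] [0.5772 0.064  0.0568] [0.577  0.0658 0.0573] [0.0414 0.0438 0.0071]
side pad 231 [232.3853 260.1169] [0.5976 0.1564 0.057 ] [0.5975 0.1584 0.0574] [0.042  0.0423 0.0072]
side tag 44 [298.0227 219.0455] [ 0.494  -0.0162  0.0589] [ 0.4937 -0.0145  0.0584] [0.0191 0.0255 0.0061]
side tag 64 [279.7656 241.9688] [0.5137 0.0756 0.0577] [0.5139 0.0763 0.0591] [0.0183 0.0266 0.0069]
side tag 78 [258.7051 268.5513] [0.5342 0.1674 0.0586] [0.5334 0.1687 0.0589] [0.0187 0.0307 0.006 ]
side holder? 211 [286.8152 221.6872] [ 0.5296 -0.0165  0.045 ] [ 0.5206 -0.0157  0.0437] [0.0993 0.0377 0.0118]
side holder? 237 [268.6076 245.0338] [0.5492 0.0765 0.0449] [0.539  0.0774 0.0436] [0.0994 0.0374 0.0116]
side holder? 277 [247.8484 271.5487] [0.57   0.1672 0.045 ] [0.5567 0.1697 0.0434] [0.1008 0.0388 0.0118]
side board ((560.6344604492188, 65.56234741210938), (310.4742126464844, 190.22410583496094), 78.24944305419922)
wrist pad_1_top 0.71 [ 0.5552 -0.0348  0.05
[... 730 characters left out ...]
4 -0.0198  0.0601] [0.0187 0.027  0.0041]
wrist holder? 1009 [224.2993  11.1962] [0.5461 0.1558 0.0432] [0.5499 0.1559 0.0437] [0.057  0.0202 0.0082]
wrist holder? 103 [276.7379  41.0194] [0.5963 0.1351 0.045 ] [0.5972 0.13   0.0453] [0.0427 0.0156 0.0118]
wrist holder? 926 [207.933  110.3844] [0.527  0.0723 0.0436] [0.5265 0.068  0.0438] [0.0577 0.0379 0.0083]
wrist holder? 821 [194.38   198.8843] [ 0.5103 -0.0199  0.0433] [ 0.5064 -0.0222  0.0437] [0.0538 0.038  0.0086]
wrist holder? 113 [246.0973 194.4159] [ 0.561  -0.0203  0.045 ] [ 0.5658 -0.0133  0.0453] [0.0403 0.0196 0.0119]
wrist board ((555.595458984375, 51.51518249511719), (286.3370361328125, 190.1402130126953), 78.04216003417969)
```

View pics/side1.png

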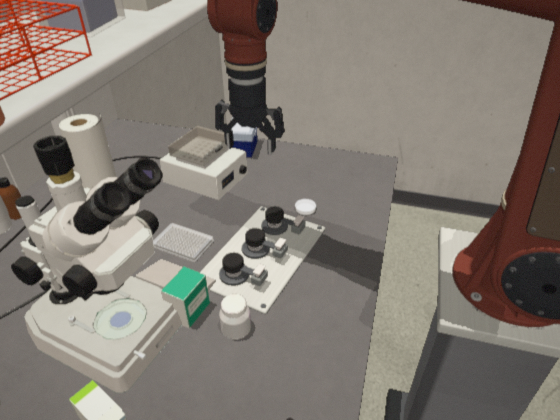

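View pics/wrist1.png

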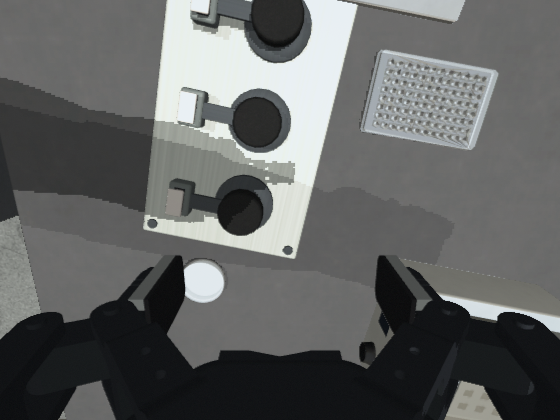

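The measurements agree with each other: board yaw is about -0.21 and pad spacing about 95 mm. Pads are at (.5975,.154), (.577,.0615) and (.558,-.0305); tags are at (.532,.167), (.512,.075) and (.492,-.017). Tool x is world y, tool y is world x, and tool z points down. I'll close the fingers, go above the left pad and stop at z = 0.068.

Request:
move_arm(deltas=[[[255,30,0,0,0],[255,60,0,10,0],[255,95,-1,30,0],[255,130,-2,60,0],[255,154,-2,90,0],[255,154,-2,120,0],[255,154,-2,145,0],[255,154,-2,160,0],[255,154,-2,162,0],[255,154,-2,162,0]]])

```text
t: 2.0
tool_pos: [0.5984, 0.1538, 0.07]
orientation: [3.141, -0.0, 1.57]
contact_force: [0.0, 0.2, 0.4]
opening: 0.0001
gripper_force: 0.0
```

Request:
move_arm(deltas=[[[255,0,0,5,0],[255,0,0,9,0],[255,0,0,11,0],[255,0,0,13,0],[255,0,0,15,0],[255,0,0,17,0],[255,0,0,17,0],[255,0,0,17,0],[255,0,0,17,0]]])

```text
t: 2.9
tool_pos: [0.5983, 0.1539, 0.0526]
orientation: [3.141, 0.0, 1.571]
contact_force: [-0.2, -1.3, 2.4]
opening: -0.0003
gripper_force: 1.5
```

Request:
move_arm(deltas=[[[255,0,0,2,0],[255,0,0,2,0],[255,0,0,2,0],[255,0,0,2,0]]])

```text
t: 3.3
tool_pos: [0.5983, 0.154, 0.0505]
orientation: [3.141, 0.0, 1.571]
contact_force: [0.5, -2.2, 3.6]
opening: 0.0001
gripper_force: 1.9
```

Request:
move_arm(deltas=[[[255,0,0,-5,0],[255,0,0,-20,0],[255,0,0,-38,0],[255,-25,-6,-40,0],[255,-60,-14,-40,0],[255,-92,-21,-38,0],[255,-92,-21,-25,0],[255,-92,-21,-19,0],[255,-92,-21,-19,0],[255,-92,-21,-19,0]]])

```text
t: 4.3
tool_pos: [0.5769, 0.063, 0.0694]
orientation: [-3.141, -0.0, 1.572]
contact_force: [0.3, 0.4, -0.5]
opening: -0.0003
gripper_force: 0.0
```

Request:
move_arm(deltas=[[[255,0,0,5,0],[255,0,0,9,0],[255,0,0,11,0],[255,0,0,13,0],[255,0,0,15,0],[255,0,0,17,0],[255,0,0,17,0],[255,0,0,17,0],[255,0,0,17,0]]])

```text
t: 5.2
tool_pos: [0.577, 0.0623, 0.0531]
orientation: [3.141, -0.001, 1.571]
contact_force: [-4.0, 2.9, 8.8]
opening: -0.0004
gripper_force: 4.4
```

Request:
move_arm(deltas=[[[255,0,0,2,0],[255,0,0,2,0],[255,0,0,2,0],[255,0,0,2,0]]])

```text
t: 5.6
tool_pos: [0.577, 0.0623, 0.0515]
orientation: [3.141, -0.0, 1.571]
contact_force: [-6.0, 2.0, 12.2]
opening: 0.0
gripper_force: 5.7
```

The middle mount is stiff, about 1.6 to 2 N/mm. Next is the right one.

Request:
move_arm(deltas=[[[255,0,0,-5,0],[255,0,0,-20,0],[255,0,0,-38,0],[255,-25,-6,-40,0],[255,-60,-14,-40,0],[255,-92,-19,-38,0],[255,-92,-19,-25,0],[255,-92,-19,-19,0],[255,-92,-19,-19,0],[255,-92,-19,-19,0]]])

```text
t: 6.6
tool_pos: [0.558, -0.0291, 0.0693]
orientation: [-3.141, -0.0, 1.572]
contact_force: [0.3, 0.2, 0.9]
opening: -0.0002
gripper_force: 0.0
```

Request:
move_arm(deltas=[[[255,0,0,5,0],[255,0,0,9,0],[255,0,0,11,0],[255,0,0,13,0],[255,0,0,15,0],[255,0,0,17,0],[255,0,0,17,0],[255,0,0,17,0],[255,0,0,17,0]]])

```text
t: 7.5
tool_pos: [0.558, -0.0297, 0.0526]
orientation: [3.142, -0.001, 1.571]
contact_force: [-3.4, 3.1, 5.9]
opening: 0.0002
gripper_force: 2.9
```

Request:
move_arm(deltas=[[[255,0,0,2,0],[255,0,0,2,0],[255,0,0,2,0],[255,0,0,2,0]]])

```text
t: 7.9
tool_pos: [0.5581, -0.0298, 0.0509]
orientation: [3.141, -0.0, 1.571]
contact_force: [-3.0, 3.2, 7.6]
opening: 0.0003
gripper_force: 3.6
```

The left mount is the softest: at about 7 mm it gave 3.6 N, against 12.2 N (middle) and 7.6 N (right). I'll move above its tag.

Request:
move_arm(deltas=[[[255,0,0,-5,0],[255,0,0,-20,0],[255,0,0,-45,0],[255,20,0,-60,0],[255,60,-8,-60,0],[255,105,-14,-60,0],[255,150,-20,-60,0],[255,197,-26,-60,0],[255,197,-26,-40,0],[255,197,-26,-25,0],[255,197,-26,-25,0],[255,197,-26,-25,0]]])

```text
t: 9.1
tool_pos: [0.532, 0.166, 0.0753]
orientation: [-3.141, 0.0, 1.569]
contact_force: [-0.2, -0.2, -0.1]
opening: -0.0002
gripper_force: 0.0
```

Run:
```python
from h import *
np.set_printoptions(precision=4,suppress=True)
print(sense()["tool_pos"])
p=read_camera("side");cv2.imwrite("pics/side2.png",cv2.resize(p["color"][150:330,170:370],None,fx=3,fy=3))
for d in pinpoint(p,"tag_1_top"): print(round(d["confidence"],2),w(p,d["centre"]))
```

```text
[0.532  0.166  0.0753]
0.52 [ 0.4935 -0.0246  0.0584]
```

View pics/side2.png

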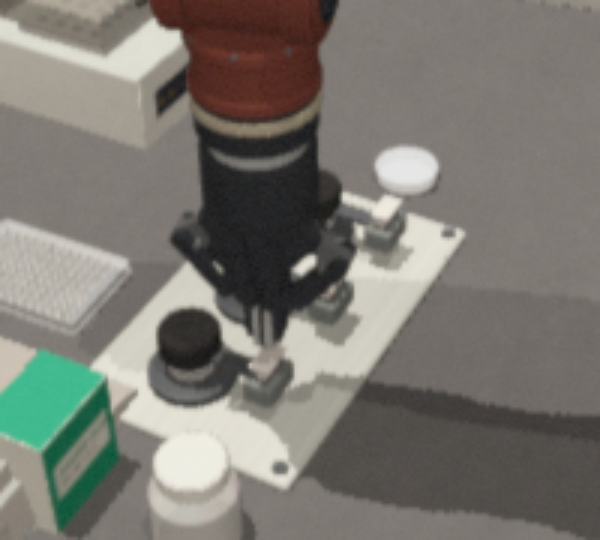

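The fingertips (crop pixel 265,340) sit right above the left tag (268,362), clear of the pad. Now I'll push slowly.

Request:
move_arm(deltas=[[[255,0,0,8,0],[255,0,0,14,0],[255,0,0,16,0],[255,0,0,18,0],[255,0,0,20,0],[255,0,0,22,0],[255,0,0,24,0],[255,0,0,25,0],[255,0,0,26,0],[255,0,0,27,0],[255,0,0,28,0],[255,0,0,28,0]]])

```text
t: 10.4
tool_pos: [0.532, 0.167, 0.0472]
orientation: [-3.142, 0.0, 1.571]
contact_force: [-2.6, -1.4, 3.1]
opening: 0.0001
gripper_force: 1.9
```

Request:
move_arm(deltas=[[[255,0,0,1,0],[255,0,0,2,0],[255,0,0,3,0],[255,0,0,4,0],[255,0,0,4.5,0],[255,0,0,5,0],[255,0,0,5.5,0],[255,0,0,6,0],[255,0,0,6,0]]])

```text
t: 11.3
tool_pos: [0.5321, 0.167, 0.0413]
orientation: [3.141, 0.0, 1.571]
contact_force: [-1.5, -0.1, 4.0]
opening: 0.0003
gripper_force: 1.9
```

Request:
move_arm(deltas=[[[255,0,0,0.5,0],[255,0,0,1,0],[255,0,0,1.5,0],[255,0,0,2,0],[255,0,0,2.5,0],[255,0,0,3,0],[255,0,0,3.5,0],[255,0,0,4,0],[255,0,0,4,0],[255,0,0,4,0]]])

```text
t: 12.3
tool_pos: [0.5321, 0.167, 0.0374]
orientation: [3.141, 0.0, 1.571]
contact_force: [-1.3, -1.3, 5.8]
opening: -0.0002
gripper_force: 2.7
```

Request:
move_arm(deltas=[[[255,0,0,-5,0],[255,0,0,-15,0],[255,0,0,-35,0],[255,0,0,-65,0],[255,0,0,-100,0],[255,-30,0,-130,0],[255,-70,0,-150,0],[255,-115,0,-160,0],[255,-160,0,-165,0],[255,-180,0,-165,0],[255,-180,0,-165,0]]])

```text
t: 13.4
tool_pos: [0.5321, -0.0154, 0.2028]
orientation: [3.141, 0.0, 1.567]
contact_force: [-0.5, 1.1, -0.8]
opening: 0.0004
gripper_force: 0.0
```

Run:
```python
from h import *
np.set_printoptions(precision=4,suppress=True)
s=sense();print(s["t"],s["tool_pos"],s["contact_force"])
p=read_camera("side");cv2.imwrite("pics/side3.png",cv2.resize(p["color"][180:350,170:370],None,fx=3,fy=3));X=cloud(p);g=p["color"].max(-1)
for n,x,y in(("L",.532,.167),("M",.512,.075),("R",.492,-.017),("padL",.5975,.154),("padM",.577,.0615),("padR",.558,-.0305)):
    m=(np.hypot(X[...,0]-x,X[...,1]-y)<.009)&(X[...,2]>.02);print(n,m.sum(),np.percentile(X[m][:,2],[50,80,95]))
```

```text
13.4 [ 0.5321 -0.0154  0.2028] [-0.5497  1.0804 -0.798 ]
L 47 [0.0483 0.0493 0.0501]
M 52 [0.058  0.0594 0.0607]
R 246 [0.3351 0.4342 0.5461]
padL 39 [0.0578 0.0586 0.0597]
padM 28 [0.0578 0.0589 0.0594]
padR 39 [0.0587 0.2612 0.2658]
```

View pics/side3.png

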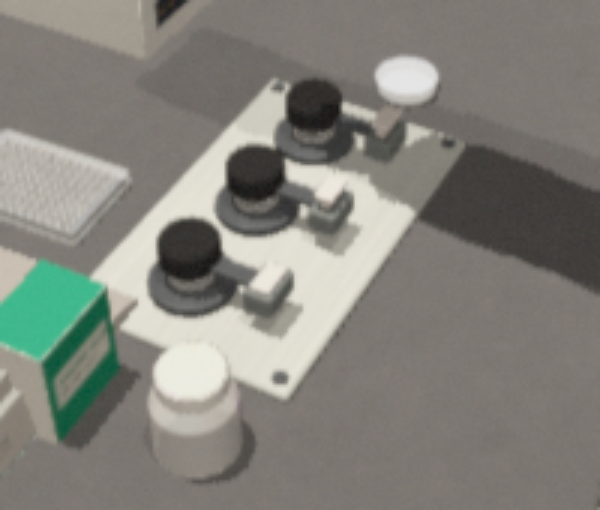

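The left tag (268,285) is flush on its holder at z about 49 mm. The middle tag (330,190) and right tag (388,122) are still up, all the pads are up, and the bystanders haven't moved.

```bash
python3 -c "
from station import *
print(finish_job())"
```

```text
the job is handed in; nothing more can be done
None
```

The left mount was the softest (3.6 N at about 7 mm, against 12.2 N middle and 7.6 N right); its tag is pushed all the way down, the other two tags are up, the arm is clear, and the job is handed in, though no verdict came back.

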